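Lock the club's cash box with the flat screwdriver

ROBOT

A 6-joint arm with a two-finger parallel gripper is mounted at the origin on the work surface. World frame = base frame: x ahead of the robot, y to its left, z up, the work surface at z = 0. Lengths are in mm, angles in rad, forces in N, time in s.
With the tool pointing down it reaches from about 350 to 850 mm from the base axis. Payload 8.1 kg.
Tool frame: the origin (TCP) lies between the finger pads; the fingertips stand 22 mm ahead of it and the grasp point (between the pads) lies 3 mm ahead of it (tips_ahead is the distance from the TCP to the fingertips, in mm); z points along the fingers, y is the line along which they close (so a half turn about z gives the same grasp; the last joint's range is limited). The gripper opens to 85 mm and grips with 20 to 120 N. Pads are 22 mm wide; open, the fingers measure 114 mm over their backs; the gripper's body (76 mm by 85 mm) begins 54 mm behind the grasp point. The pads swing forward as they close: fully open they stand 13 mm farther back than shut.
Start: joints at [-1.19, 0.13, 1.488, -0, 1.523, -0.085], TCP at [269.502, -536.073, 253.292] pointing down, gripper open.
Joint ranges: [-2.96, 2.96], [-0.89, 2.26], [0.02, 2.5], [-1.34, 4.48], [0, 2.73], [-2.66, 2.66]. Speed limits (rad/s): [2.39, 2.39, 2.79, 3.14, 3.14, 3.14].

INTERFACE

Orientations are given as a unit quaternion [w, x, y, z].
In Python, from cell import read_state, snapshot, calibration, job_done, tips_ahead gives the robot as it stands.
- The arm moves only by the tool drive_tool, never from a script. Its argument "plan" is one flat list of numbers, 7 for each row, row after row: the shift along the tool's x, y, z in cm, then the turn, a rotation vector about the tool's x, y, z in degrees, then the finger opening in cm, from 0 to 8.54. In form: [tx, ty, tz, rx, ry, rz, hand, tx, ty, tz, rx, ry, rz, hand, ...]. A call has 1 to 10 rows; each row shifts and turns the commanded pose from where the row before left it, along the tool's axes as they then stand; what a row does not reach is not made up. A row lasts 1/10 s, in which the tool goes at most 50 mm and 8.59 degrees, less where a joint would pass 70% of its speed; a pose out of reach is approached as far as the arm can. A call is refused whole if a number of a shift passes 5 or a number of a turn 8.59, either way. A call with a gripper value outside its range is refused whole. The fingers move at their own pace and stop on an object; the grip force is fixed at half the most. Time passes only in rows, so rows that do not move let the fingers close. It gives the time, the measured TCP pose, the force, the opening and the grip force at its end, in the units of the state.
- read_state(): the state, without advancing time (a new reading comes with each control period).
- snapshot(name): name is "side" or "top"; returns the picture (384x512x3 uint8, blue, green, red); there is no depth.
- calibration(name): a dict with "fovy" (degrees; the focal length in pixels is half the picture's height over the tangent of half this angle, whatever the lens; pixels are square), "cx", "cy" (the principal point, pixels), "origin" and "attitude" of the camera in the world. Camera axes: x right, y up, looking along -z (the intrinsics and any distortion apply to the point x, -y, -z); pixel columns grow to the right and rows downward; lengths in mm; the calibration is good to about 2 mm. A picture is of the moment at which its call begins. calibration takes no time and is no camera call.
- job_done(): hands the job in; it is judged then, once.
The state is a dict: "time": time; "joint_pos": joint angles; "joint_vel": joint speeds; "effort": joint torques, N m; "position": TCP position; "tool_rot": TCP orientation; "ft_force": force on the tool from outside, world axes, zero at the start; "wrist_torque": the same for the moment, N m; "finger_gap": finger opening in mm; "grip_force": force on a finger pad.
Only numpy, scipy, OpenCV 4.12 (cv2) and the standard library are available. Lean on these libraries where they do the work, as an engineer would, in place of code of your own. Each camera call takes 0.05 s, during which the arm holds its last target. There are 200 camera calls.

TASK

Lock the club's cash box (the grey steel box with the carrying handle on its lid): take the big flat screwdriver with the flattened black handle out of the wooden stand, set its blade into the slot of the round lock on the cash box lid, and turn the lock clockwise fully home, until the slot points at the two dots on the lid. Then put the screwdriver back upright in a free hole of the stand, fully down on its collar, and let go.

Things in the scene. Friction and masses are not known exactly. Their poses are not given: they have to be found in the camera images.
- driver: flat screwdriver, 160 g, upright in an end hole of the stand. Origin: middle of the blade's bottom edge; z up to the handle, x along the blade's width. Heights over it: blade 0-16 mm, 16 wide (x), 3 thick; shank 9 mm thick; collar 38 mm across, 65-71 mm; flattened black handle 34 (x) x 22 mm (y), 71-127 mm (grip at about 101). Not the slim round grey tool in the other end hole, 135 mm tall.
- cash_slot (a point): centre of the slot's mouth, top of the round lock (42 mm across, 12 mm over the lid) on the cash box; turns with it: z up, y along the slot. Slot 7 mm wide, flared to 11, floor 8 mm below this point, open at both ends. Box fixed, 160 x 210 mm, lid at 90 mm, carrying handle rising 22 mm more, 75 mm behind the lock. The smaller box (120 x 150 x 65 mm, no handle, same lock) is not wanted.
- cash_lock (a joint): angle of the cash box's lock, rad, growing clockwise from above. 0: slot along the box's long side; 1.57: home at the stop, slot towards the two dots. Starts part-way, stays where left, takes about 0.06 N m. The blade has about 0.35 rad of free play and give in the slot each way: the screwdriver must turn that much farther than the lock.
- stand: fixed wooden tool block, 70 x 180 mm, 75 mm high; origin: centre of its underside, z up. Three round holes 26 mm wide, 70 mm deep, in a row along its y at -55, 0 and +55 mm; the middle one starts empty. Fully in, the screwdriver's collar rests on the block's top and its blade end is 10 mm above the origin's height.
Things that resemble listed ones, but are neither listed nor needed, are in the scene too. What is shaped like the driver but green is not meant.

How it is judged (in metres and radians):
On the way, in this order (a step that is already met when the one before it is completed fails the run):
1. the screwdriver's blade is in the slot of the cash box's lock (blade end at least 4 mm below the mouth, within 10 mm of the lock's centre) (horizontal distance between driver and cash_slot below 0.01 m and z of driver in the frame of cash_slot below -0.004 m), for 0.1 s.
2. the lock is turned home (within 10 degrees of the stop) with the blade still in its slot (value of joint cash_lock above 1.396 rad and horizontal distance between driver and cash_slot below 0.01 m and z of driver in the frame of cash_slot below -0.003 m), for 0.1 s.
At the end, for the whole second after the job is handed in: the cash box's lock is within 10 degrees (0.175 rad) of its home stop (joint above 1.396), and the flat screwdriver stands at rest in any hole of the stand, fully down (blade end 2 to 16 mm above the stand's underside), upright within 10 degrees, and released (value of joint cash_lock above 1.396 rad and horizontal distance between driver and stand below 0.07 m and z of driver in the frame of stand between 0.002 and 0.016 m and angle between driver's own z axis and vertical below 0.175 rad and linear speed of driver below 0.02 m/s and contact force between the fingers and driver below 0.1 N); the robot touches nothing.
It also fails if it takes over 46 s, if anything falls off the work surface, if the arm or the gripper's body presses on something with over 40 N, if the wrist force passes 120 N, or if a joint passes its speed limit or range.

## Working session

There is one attempt and no reset: what is moved stays moved. The work goes in short steps, Python scripts to look and compute and a tool call to move; the robot and the scene stay as the last step left them, time stands still between calls to the robot, and variables do not carry over. Pictures are saved under pics/ and viewed, at most 10 in all, crops included, and the job is handed in when it is done.

Besides the shell and the picture viewer there is one more tool, called by a JSON object that holds its "api" and its "payload", one argument or row to a line. drive_tool: Moves the arm, as the interface text tells. Its arguments: {"type":"object","properties":{"plan":{"type":"array","items":{"type":"number"}}},"required":["plan"]}

```bash
ls; mkdir -p pics; python3 - <<'E'
from cell import *
import cv2
for n in("top","side"):
    print(n,calibration(n)); cv2.imwrite(f"pics/{n}0.png",snapshot(n))
print(read_state(),tips_ahead)
E
```

```text
pics
top {'fovy': 57.60934460995542, 'cx': 257.16500228370046, 'cy': 199.33983688167766, 'origin': array([350.23992869,  -9.48352853, 985.92915703]), 'attitude': array([ 0.70470888,  0.07816187, -0.07793329, -0.70085841])}
side {'fovy': 42.09965245288408, 'cx': 251.8217839160011, 'cy': 190.49581467814306, 'origin': array([250.01013063, 798.2811672 , 584.09613261]), 'attitude': array([-0.13833147, -0.07852091,  0.49836176,  0.85225256])}
{'time': 0.1, 'joint_pos': array([-1.19042072e+00,  1.31116384e-01,  1.48922891e+00,  8.92825535e-06,
        1.52299504e+00, -8.53955396e-02]), 'joint_vel': array([ 0.00099003, -0.00230462, -0.00346533, -0.00065499, -0.00101024,
       -0.00045356]), 'effort': array([ 9.79343640e-04, -5.70951855e+01, -5.01941729e+01, -1.54984909e-04,
        8.15581356e-03,  1.10798334e-05]), 'position': array([ 269.31257717, -535.62331717,  252.29879571]), 'tool_rot': array([-8.65006104e-04,  9.73004175e-01,  2.30785857e-01, -1.24005214e-04]), 'ft_force': array([ 0.42670171, -0.2395518 ,  0.72118317]), 'wrist_torque': array([ 0.01805136, -0.08863294,  0.01498626]), 'grip_force': 0.0, 'finger_gap': 85.2995629658445} 22.0
```

View pics/top0.png

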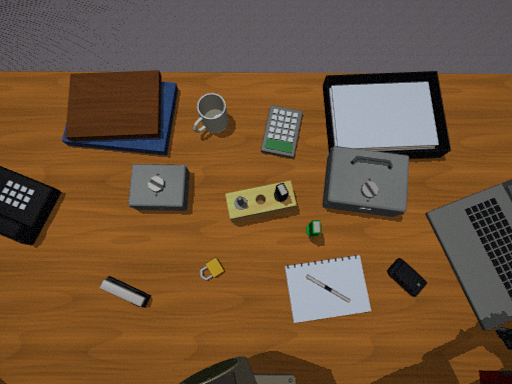

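View pics/side0.png

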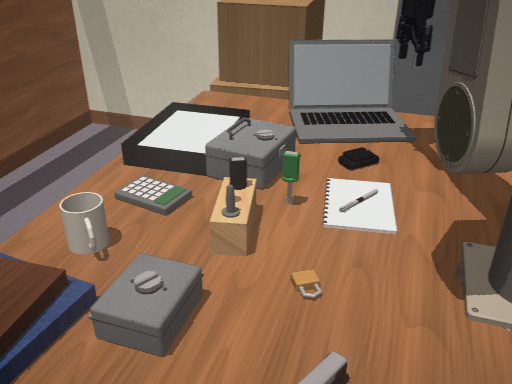

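The top view shows the stand around (260,200), the driver with the black handle at (281,192), the cash box at (366,182) with its lock at about (370,189), and the green lookalike at (315,229). I'll zoom in to measure.

```bash
cat > h.py <<'E'
import numpy as np, cv2
from scipy.spatial.transform import Rotation as R
from cell import *
def cam(n):
    c=calibration(n); q=np.array(c["attitude"]); r=R.from_quat(q[[1,2,3,0]]).as_matrix()
    return c, r, 192/np.tan(np.radians(c["fovy"]/2))
def px(n,u,v,z):
    "world point at height z seen at pixel u,v"
    c,r,f=cam(n); d=r@np.array([(u-c["cx"])/f,-(v-c["cy"])/f,-1]); o=c["origin"]
    return o+d*(z-o[2])/d[2]
def proj(n,P):
    c,r,f=cam(n); p=(np.atleast_2d(P)-c["origin"])@r
    return np.c_[c["cx"]-f*p[:,0]/p[:,2], c["cy"]+f*p[:,1]/p[:,2]]
def crop(n,name,u0,v0,u1,v1,k,im=None):
    im=snapshot(n) if im is None else im
    cv2.imwrite(f"pics/{name}.png",cv2.resize(im[v0:v1,u0:u1],None,fx=k,fy=k,interpolation=cv2.INTER_CUBIC))
E
python3 - <<'E'
from h import *
a=cv2.imread("pics/top0.png");b=cv2.imread("pics/side0.png")
A=cv2.resize(a[140:222,220:415],None,fx=4,fy=4,interpolation=cv2.INTER_CUBIC)
B=cv2.resize(b[110:180,200:310],None,fx=4,fy=4,interpolation=cv2.INTER_CUBIC)
o=np.zeros((600,790,3),np.uint8);o[:A.shape[0],:A.shape[1]]=A[:,:790];
B=B[:600-A.shape[0]];o[A.shape[0]:A.shape[0]+B.shape[0],:B.shape[1]]=B
cv2.imwrite("pics/z.png",o)
E
```

```text
(no output)
```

View pics/z.png

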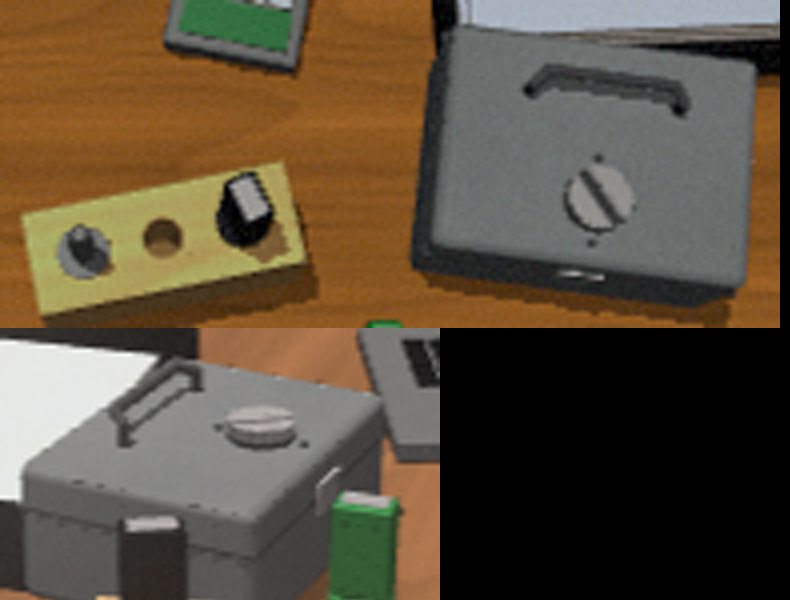

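The zoom shows (crop pixels) the lock centre at (600,197) with its slot running upper left to lower right and the dots at (598,158) and (592,242). The light end of the driver's handle is at (249,197), and the stand's holes are at about (84,250), (163,237) and the driver's own.

```bash
python3 - <<'E'
from h import *
np.set_printoptions(precision=1,suppress=True)
def c(x,y,z): return px("top",220+x/4-.375,140+y/4-.375,z)
P=lambda k,*a:print(k,*[c(*q) for q in a])
P("stand",(22,214,75),(283,163,75),(306,262,75),(42,314,75))
P("hole",(163,237,75))
P("drvtop",(249,197,137)); P("drv face",(228,182,137),(250,176,137),(270,212,137),(250,220,137))
P("lock",(600,197,102)); P("slot",(585,170,102),(617,224,102)); P("dots",(598,158,90),(592,242,90))
P("lid",(455,28,90),(755,62,90),(742,288,90),(432,248,90)); P("handle ends",(531,88,90),(683,110,90))
P("lock edges",(564,197,102),(636,197,102),(600,162,102),(600,230,102))
def s(x,y,z): return px("side",200+x/4-.375,110+(y-328)/4-.375,z)
print("side drvtop",s(152,524,137),"lock",s(262,420,102),"slotends",s(230,425,102),s(295,413,102),"dots",s(219,427,90),s(305,444,90))
E
```

```text
stand [571.7  77.5  75. ] [608.2 -98.2  75. ] [ 539.9 -112.5   75. ] [503.8  62.5  75. ]
hole [556.4 -17.2  75. ]
drvtop [568.4 -70.5 137. ]
drv face [578.1 -57.4 137. ] [582.  -71.3 137. ] [558.8 -83.6 137. ] [553.6 -71.  137. ]
lock [ 578.7 -302.3  102. ]
slot [ 596.9 -293.6  102. ] [ 560.6 -312.2  102. ]
dots [ 608.6 -306.7   90. ] [ 551.2 -299.    90. ]
lid [ 700.  -215.3   90. ] [ 676.7 -417.3   90. ] [ 521.  -394.9   90. ] [ 546.6 -193.7   90. ]
handle ends [ 657.3 -264.7   90. ] [ 642.4 -365.9   90. ]
lock edges [ 578.5 -278.8  102. ] [ 578.8 -325.8  102. ] [ 602.4 -303.8  102. ] [ 556.5 -300.9  102. ]
side drvtop [567.1 -73.  137. ] lock [ 577.4 -302.6  102. ] slotends [ 593.7 -288.7  102. ] [ 561.1 -320.   102. ] dots [ 607.9 -310.4   90. ] [ 549.2 -302.1   90. ]
```

```bash
python3 - <<'E'
from h import *
np.set_printoptions(precision=1,suppress=True)
# rectified views at heights: 0.5mm/px, x up, y left
def rect(n,im,cx,cy,z,half=40,k=6):
    g=np.arange(-half,half,1/k)
    X,Y=np.meshgrid(g,g); P=np.c_[(cx-Y).ravel(),(cy-X).ravel(),np.full(X.size,z)]
    q=proj(n,P).astype(np.float32).reshape(*X.shape,2)
    return cv2.remap(im,q[...,0],q[...,1],cv2.INTER_CUBIC),X,Y
t=cv2.imread("pics/top0.png");s=cv2.imread("pics/side0.png")
outs=[]
for n,im in(("top",t),("side",s)):
    o,X,Y=rect(n,im,578.5,-302.5,102,half=32); outs.append(o)
    g=cv2.cvtColor(o,6).astype(float); m=(X**2+Y**2<17**2)
    print(n,g[m].min(),g[m].max())
    w=np.clip(np.median(g[m])-g-12,0,None)*m
    dx,dy=-Y,-X  # world offset
    c=np.array([(w*dx).sum(),(w*dy).sum()])/w.sum()
    C=np.cov(np.c_[dx.ravel(),dy.ravel()].T,aweights=w.ravel()); e,v=np.linalg.eigh(C)
    print("slot c",c,"ang",np.degrees(np.arctan(v[1,1]/v[0,1])),e**.5)
o,X,Y=rect("top",t,568.5,-71,137,half=32)
outs.append(o)
g=cv2.cvtColor(o,6).astype(float)
hsv=cv2.cvtColor(o,cv2.COLOR_BGR2HSV)
w=((hsv[...,1]<60)&(g>110)&(X**2+Y**2<20**2)).astype(np.uint8)
pts=np.argwhere(w)[:,::-1].astype(np.float32)
r=cv2.minAreaRect(pts); b=cv2.boxPoints(r)/6-32
print("drv",len(pts),"box world",np.c_[568.5-b[:,1],-71-b[:,0]])
cv2.imwrite("pics/r.png",cv2.resize(np.hstack(outs),(798,266)))
E
```

```text
top 42.0 156.0
slot c [0.1 0. ] ang 30.622865362164312 [2.3 9.6]
side 115.0 187.0
slot c [0.9 2. ] ang 30.37065720795921 [3.3 9.2]
drv 12595 box world [[576.3 -58. ]
 [583.1 -71.6]
 [559.7 -83.3]
 [552.9 -69.7]]
```

View pics/r.png

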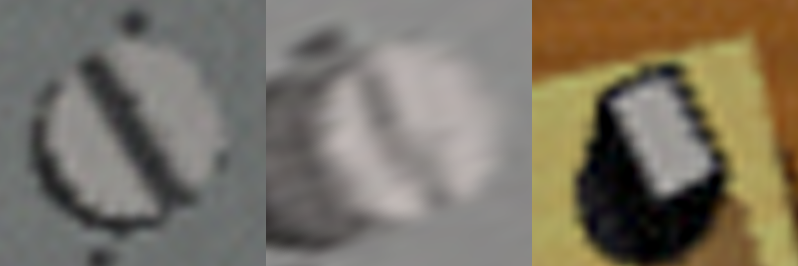

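The rectified view shows the slot centred on the lock at 30.5° in the world frame (both cameras agree). The driver's light end face is 26 x 15 mm at 26.6°, centred near (568,-71), which already matches tool x at 26.7°. I'll move above the driver.

{"api": "drive_tool", "payload": {
  "plan": [3.9,-2.3,0,0,0,0,8.54,3.9,-2.3,0,0,0,0,8.54,3.9,-2.3,0,0,0,0,8.54,3.9,-2.3,0,0,0,0,8.54,3.9,-2.3,0,0,0,0,8.54,3.9,-2.3,0,0,0,0,8.54,3.9,-2.3,0,0,0,0,8.54,3.9,-2.3,0,0,0,0,8.54,3.9,-2.3,0,0,0,0,8.54,3.9,-2.3,0,0,0,0,8.54]
}}

```text
time: 1.1
position: [515.2, -153.6, 253.0]
tool_rot: [-0.0, 0.973, 0.231, -0.0]
ft_force: [0.7, -0.5, 1.0]
finger_gap: 85.3
grip_force: 0.0
```

{"api": "drive_tool", "payload": {
  "plan": [3.9,-2.3,0,0,0,0,8.54,3.5,-2.1,0,0,0,0,8.54,1.1,-0.7,0,0,0,0,8.54,0,0,0,0,0,0,8.54,0,0,0,0,0,0,8.54]
}}

```text
time: 1.6
position: [567.2, -72.3, 252.9]
tool_rot: [0.0, 0.973, 0.231, -0.001]
ft_force: [0.6, -0.5, -0.7]
finger_gap: 85.6
grip_force: 0.0
```

```bash
cat >> h.py <<'E'
def to(x,y,z=None,ang=None):
    "shift (cm, tool axes) and turn (deg about tool z) to bring TCP to x,y,z with tool x at ang"
    s=read_state(); q=s["tool_rot"]; r=R.from_quat(q[[1,2,3,0]]).as_matrix(); p=s["position"]
    a=np.degrees(np.arctan2(r[1,0],r[0,0]))
    d=np.array([x,y,p[2] if z is None else z])-p
    print("t",s["time"],"pos",p.round(1),"ang",a.round(1),"tilt",np.degrees(np.arccos(-r[2,2])).round(2),"shift cm",(r.T@d/10).round(2),"turn",None if ang is None else round(a-ang,1),"F",s["ft_force"].round(1),"T",s["wrist_torque"].round(2),"gap",s["finger_gap"].round(1),"grip",round(s["grip_force"],1))
    return s
E
python3 -c "
from h import *
to(567.7,-71.3,114,26.6)"
```

```text
Traceback (most recent call last):
  File "h.py", line 22, in to
    print("t",s["time"],"pos",p.round(1),"ang",a.round(1),"tilt",np.degrees(np.arccos(-r[2,2])).round(2),"shift cm",(r.T@d/10).round(2),"turn",None if ang is None else round(a-ang,1),"F",s["ft_force"].round(1),"T",s["wrist_torque"].round(2),"gap",s["finger_gap"].round(1),"grip",round(s["grip_force"],1))
                                                                                                                                                                                                                                                       ^^^^^^^^^^^^^^^^^^^^^
AttributeError: 'float' object has no attribute 'round'
```

{"api": "drive_tool", "payload": {
  "plan": [0.1,-0.1,3.5,0,0,0,8.54,0,0,3.5,0,0,0,8.54,0,0,3,0,0,0,8.54,0,0,2,0,0,0,8.54,0,0,1.4,0,0,0,8.54,0,0,0.5,0,0,0,8.54,0,0,0,0,0,0,8.54,0,0,0,0,0,0,8.54]
}}

```text
time: 2.4
position: [568.9, -70.9, 115.7]
tool_rot: [0.0, 0.973, 0.231, 0.001]
ft_force: [0.3, 0.3, -0.1]
finger_gap: 85.3
grip_force: 0.0
```

```bash
sed -i 's/s\["finger_gap"\].round(1)/round(float(s["finger_gap"]),1)/' h.py; python3 -c "
from h import *
to(567.7,-71.3,114,26.6)
crop('side','s1',180,90,320,260,3)"
```

```text
t 2.4 pos [568.9 -70.9 115.7] ang 26.7 tilt 0.11 shift cm [-0.13 -0.02  0.17] turn 0.1 F [ 0.3  0.3 -0.1] T [ 0.04 -0.02  0.  ] gap 85.3 grip 0.0
```

View pics/s1.png

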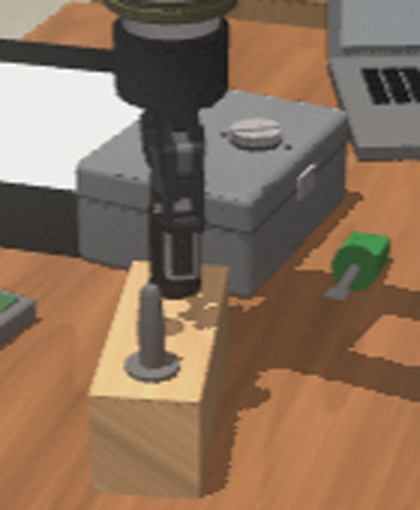

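The gripper brackets the driver above its collar, and the green lookalike now lies on the table well clear of the work. I'll close on the handle.

{"api": "drive_tool", "payload": {
  "plan": [0,0,0.1,0,0,0,1.5,0,0,0,0,0,0,1.5,0,0,0,0,0,0,1.5,0,0,0,0,0,0,1.5,0,0,0,0,0,0,1.5,0,0,0,0,0,0,1.5,0,0,0,0,0,0,1.5]
}}

```text
time: 3.15
position: [568.3, -70.3, 113.5]
tool_rot: [0.0, 0.973, 0.231, 0.0]
ft_force: [0.5, 0.5, 1.8]
finger_gap: 21.5
grip_force: 58.8
```

{"api": "drive_tool", "payload": {
  "plan": [0,0,-1,0,0,0,1.5,0,0,-2,0,0,0,1.5,0,0,-3,0,0,0,1.5,0,0,-3,0,0,0,1.5,0,0,-3,0,0,0,1.5,0,0,-1.5,0,0,0,1.5,0,0,-0.5,0,0,0,1.5,0,0,0,0,0,0,1.5]
}}

```text
time: 3.95
position: [568.2, -70.3, 253.2]
tool_rot: [0.0, 0.973, 0.231, 0.0]
ft_force: [-0.3, 0.2, -1.8]
finger_gap: 21.0
grip_force: 58.7
```

```bash
python3 -c "
from h import *
to(578.5,-302.5,None,30.5)
crop('side','s2',200,40,330,200,4)"
```

```text
t 3.95 pos [568.2 -70.3 253.2] ang 26.7 tilt 0.01 shift cm [-9.5  21.21  0.  ] turn -3.8 F [-0.3  0.2 -1.8] T [-0.01  0.02 -0.01] gap 21.0 grip 58.7
```

View pics/s2.png

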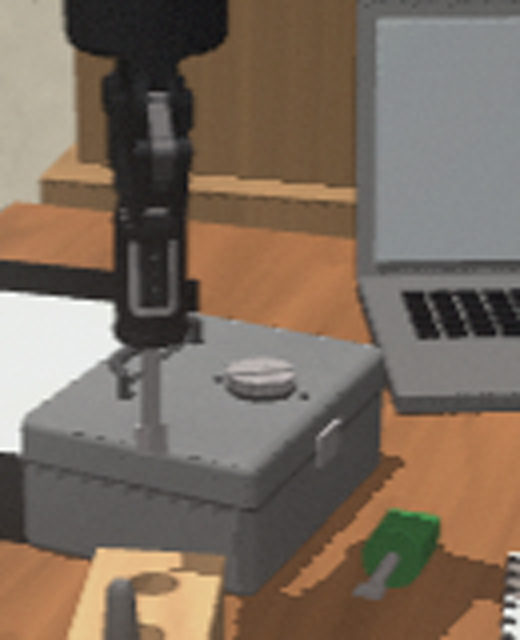

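The driver hangs upright in the grip, with its blade tip at full-image (237,151).

```bash
python3 -c "
from h import *
print(proj('side',[[568.2,-70.3,149.7],[568.2,-70.3,180]]), px('side',237.1,151.4,149.7))"
```

```text
[[236.60819809 153.48496602]
 [236.4435672  139.81748964]] [570.65795201 -80.10300981 149.7       ]
```

{"api": "drive_tool", "payload": {
  "plan": [-1,2,0,0,0,-3.8,1.5,-1.8,4,0,0,0,0,1.5,-1.6,4,0,0,0,0,1.5,-1.6,4,0,0,0,0,1.5,-1.3,3.5,0,0,0,0,1.5,-0.6,2,0,0,0,0,1.5,0,0,0,0,0,0,1.5,0,0,0,0,0,0,1.5]
}}

```text
time: 4.8
position: [596.6, -278.2, 250.7]
tool_rot: [-0.002, 0.965, 0.262, -0.001]
ft_force: [0.8, 0.2, -0.9]
finger_gap: 21.5
grip_force: 59.0
```

```bash
python3 -c "
from h import *
to(578.5,-302.5,None,30.5)"
```

```text
t 4.8 pos [ 596.6 -278.2  250.7] ang 30.4 tilt 0.23 shift cm [-2.79  1.18  0.  ] turn -0.1 F [ 0.8  0.2 -0.9] T [ 0.04 -0.05 -0.01] gap 21.5 grip 59.0
```

{"api": "drive_tool", "payload": {
  "plan": [-1.6,0.7,0,0,0,0,1.5,-1.1,0.5,0.5,0,0,0,1.5,0,0,1.5,0,0,0,1.5,0,0,0.7,0,0,0,1.5,0,0,0,0,0,0,1.5,0,0,0,0,0,0,1.5]
}}

```text
time: 5.4
position: [580.3, -301.9, 225.7]
tool_rot: [-0.0, 0.965, 0.263, -0.0]
ft_force: [0.6, -0.8, -1.5]
finger_gap: 21.3
grip_force: 59.1
```

```bash
python3 - <<'E'
from h import *
to(578.5,-302.5,198.5,30.5)
a=snapshot('side')[80:180,205:335]; b=snapshot('top')[140:230,320:420]
A=cv2.resize(a,(585,450),interpolation=2)[:, :400]; B=cv2.resize(b,(400,360),interpolation=2)
o=np.zeros((450,800,3),np.uint8);o[:,:400]=A;o[:360,400:]=B
cv2.imwrite('pics/s3.png',o)
p=proj('side',[[578.5,-302.5,102],[578.5,-302.5,115]]); print((p-[205,80])*4.5)
E
```

```text
t 5.4 pos [ 580.3 -301.9  225.7] ang 30.5 tilt 0.06 shift cm [-0.18 -0.04  2.72] turn 0.0 F [ 0.6 -0.8 -1.5] T [-0.01  0.02 -0.01] gap 21.3 grip 59.1
[[268.56172204 236.61510283]
 [268.95756886 214.60477271]]
```

View pics/s3.png

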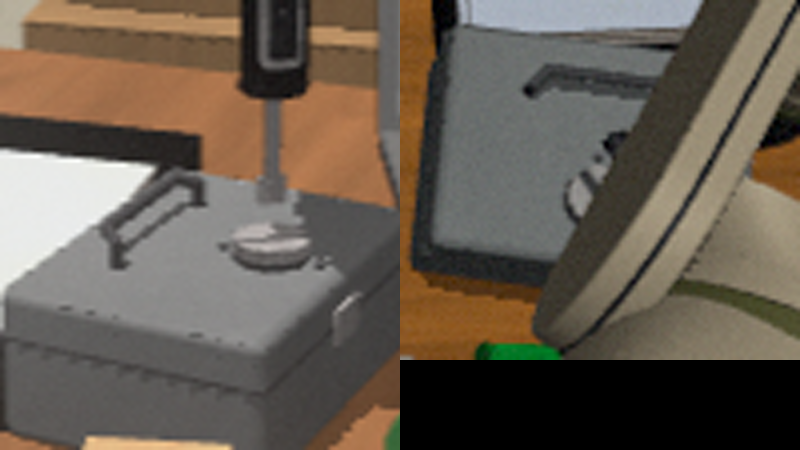

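The blade hangs over the lock, tip at crop (272,205) and lock at (270,240), as the projection predicts. I'll lower it into the slot.

{"api": "drive_tool", "payload": {
  "plan": [-0.15,0,0.8,0,0,0,1.5,0,0,0.7,0,0,0,1.5,0,0,0.4,0,0,0,1.5,0,0,0.2,0,0,0,1.5,0,0,0.2,0,0,0,1.5,0,0,0.15,0,0,0,1.5,0,0,0.1,0,0,0,1.5,0,0,0,0,0,0,1.5]
}}

```text
time: 6.3
position: [579.1, -303.3, 200.8]
tool_rot: [0.0, 0.965, 0.263, 0.0]
ft_force: [0.3, 0.4, -1.3]
finger_gap: 21.5
grip_force: 59.1
```

```bash
python3 -c "
from h import *
to(578.5,-302.5,197.5,30.5)"
```

```text
t 6.3 pos [ 579.1 -303.3  200.8] ang 30.5 tilt 0.0 shift cm [-0.01 -0.1   0.33] turn -0.0 F [ 0.3  0.4 -1.3] T [ 0.05 -0.03 -0.01] gap 21.5 grip 59.1
```

{"api": "drive_tool", "payload": {
  "plan": [0,0,0.1,0,0,0,1.5,0,0,0.1,0,0,0,1.5,0,0,0.05,0,0,0,1.5,0,0,0,0,0,0,1.5,0,0,0,0,0,0,1.5]
}}

```text
time: 6.8
position: [579.0, -303.3, 198.3]
tool_rot: [-0.0, 0.965, 0.263, -0.0]
ft_force: [-1.2, -1.5, -1.9]
finger_gap: 21.7
grip_force: 59.1
```

```bash
python3 -c "
from h import *
to(578.5,-302.5,197.5,30.5)"
```

```text
t 6.8 pos [ 579.  -303.3  198.3] ang 30.5 tilt 0.0 shift cm [-0.01 -0.1   0.08] turn -0.0 F [-1.2 -1.5 -1.9] T [-0.02 -0.04 -0.02] gap 21.7 grip 59.1
```

{"api": "drive_tool", "payload": {
  "plan": [0,0,0,0,0,4,1.5,0,0,0,0,0,5,1.5,0,0,0,0,0,5,1.5,0,0,0,0,0,5,1.5,0,0,0,0,0,5,1.5,0,0,0,0,0,5,1.5,0,0,0,0,0,5,1.5,0,0,0,0,0,5,1.5,0,0,0,0,0,5,1.5,0,0,0,0,0,0,1.5]
}}

```text
time: 7.8
position: [579.1, -302.9, 198.3]
tool_rot: [-0.0, 0.993, -0.118, -0.0]
ft_force: [1.2, 2.5, 0.0]
finger_gap: 21.4
grip_force: 59.3
```

```bash
python3 -c "
from h import *
to(578.5,-302.5,197.5,-28)"
```

```text
t 7.8 pos [ 579.1 -302.9  198.3] ang -13.6 tilt 0.04 shift cm [-0.07 -0.02  0.08] turn 14.4 F [1.2 2.5 0. ] T [0.58 0.   0.07] gap 21.4 grip 59.3
```

{"api": "drive_tool", "payload": {
  "plan": [0,0,0,0,0,5,1.5,0,0,0,0,0,5,1.5,0,0,0,0,0,5,1.5,0,0,0,0,0,3,1.5,0,0,0,0,0,0,1.5]
}}

```text
time: 8.3
position: [579.3, -302.8, 198.4]
tool_rot: [-0.0, 0.963, -0.271, 0.0]
ft_force: [0.9, 2.4, -1.1]
finger_gap: 21.1
grip_force: 59.3
```

```bash
python3 -c "
from h import *
to(578.5,-302.5,197.5,-34)"
```

```text
t 8.3 pos [ 579.3 -302.8  198.4] ang -31.4 tilt 0.04 shift cm [-0.08  0.01  0.09] turn 2.6 F [ 0.9  2.4 -1.1] T [ 0.76 -0.21  0.22] gap 21.1 grip 59.3
```

{"api": "drive_tool", "payload": {
  "plan": [0,0,0,0,0,3,1.5,0,0,0,0,0,2,1.5,0,0,0,0,0,0,1.5,0,0,0,0,0,0,1.5]
}}

```text
time: 8.7
position: [579.3, -302.9, 198.3]
tool_rot: [-0.0, 0.95, -0.312, 0.0]
ft_force: [1.9, 3.1, -1.3]
finger_gap: 21.5
grip_force: 59.4
```

```bash
python3 -c "
from h import *
to(578.5,-302.5,197.5,-34)
crop('side','s4',225,100,305,160,7)"
```

```text
t 8.7 pos [ 579.3 -302.9  198.3] ang -36.3 tilt 0.04 shift cm [-0.09  0.02  0.08] turn -2.3 F [ 1.9  3.1 -1.3] T [ 0.93 -0.59  0.34] gap 21.5 grip 59.4
```

View pics/s4.png

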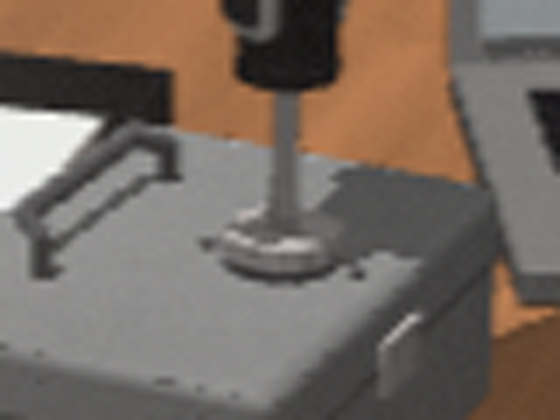

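The blade is in the slot. The slot lies in line with the dots, and the moment climbs with the turn (0.22 to 0.34 N m), so the lock is at its stop. I'll unload and lift out.

{"api": "drive_tool", "payload": {
  "plan": [0,0,0,0,0,-5,1.5,0,0,0,0,0,-5,1.5,0,0,0,0,0,-5,1.5,0,0,0,0,0,0,1.5,0,0,-0.5,0,0,0,1.5,0,0,-1,0,0,0,1.5,0,0,-1.5,0,0,0,1.5,0,0,-1.5,0,0,0,1.5,0,0,-1,0,0,0,1.5,0,0,0,0,0,0,1.5]
}}

```text
time: 9.75
position: [580.2, -304.2, 256.9]
tool_rot: [0.001, 0.982, -0.187, 0.002]
ft_force: [0.8, -0.9, -0.9]
finger_gap: 20.9
grip_force: 59.3
```

{"api": "drive_tool", "payload": {
  "plan": [0,0,0,0,0,-8,1.5,0,0,0,0,0,-8,1.5,0,0,0,0,0,-8,1.5,0,0,0,0,0,-8,1.5,0,0,0,0,0,-8,1.5,0,0,0,0,0,-8,1.5,0,0,0,0,0,0,1.5]
}}

```text
time: 10.45
position: [578.8, -303.2, 252.7]
tool_rot: [-0.0, 0.973, 0.23, -0.0]
ft_force: [-0.2, -0.3, -0.7]
finger_gap: 21.3
grip_force: 59.3
```

```bash
python3 -c "
from h import *
to(567.5,-71,None,26.7)"
```

```text
t 10.45 pos [ 578.8 -303.2  252.7] ang 26.6 tilt 0.05 shift cm [ 9.390e+00 -2.127e+01  1.000e-02] turn -0.1 F [-0.2 -0.3 -0.7] T [0.03 0.02 0.01] gap 21.3 grip 59.3
```

{"api": "drive_tool", "payload": {
  "plan": [1,-2,0,0,0,0,1.5,1.6,-3.5,0,0,0,0,1.5,1.6,-3.5,0,0,0,0,1.5,1.6,-3.5,0,0,0,0,1.5,1.6,-3.5,0,0,0,0,1.5,1.2,-3,0,0,0,0,1.5,0.6,-1.8,0,0,0,0,1.5,0.2,-0.5,0,0,0,0,1.5,0,0,0,0,0,0,1.5,0,0,0,0,0,0,1.5]
}}

```text
time: 11.45
position: [568.2, -71.5, 253.2]
tool_rot: [0.0, 0.974, 0.228, -0.0]
ft_force: [0.3, -0.1, -0.9]
finger_gap: 21.3
grip_force: 59.4
```

```bash
python3 - <<'E'
from h import *
to(567.5,-71,113.5,26.7)
a=snapshot('side')[50:230,200:320]; b=snapshot('top')[140:230,320:420]
A=cv2.resize(a,None,fx=3.3,fy=3.3,interpolation=2); B=cv2.resize(b,(400,360),interpolation=2)
o=np.zeros((600,800,3),np.uint8);o[:A.shape[0],:A.shape[1]]=A;o[:360,400:]=B
cv2.imwrite('pics/s5.png',o)
E
```

```text
t 11.45 pos [568.2 -71.5 253.2] ang 26.4 tilt 0.03 shift cm [-0.04 -0.09 13.97] turn -0.3 F [ 0.3 -0.1 -0.9] T [-0.    0.02  0.  ] gap 21.3 grip 59.4
```

View pics/s5.png

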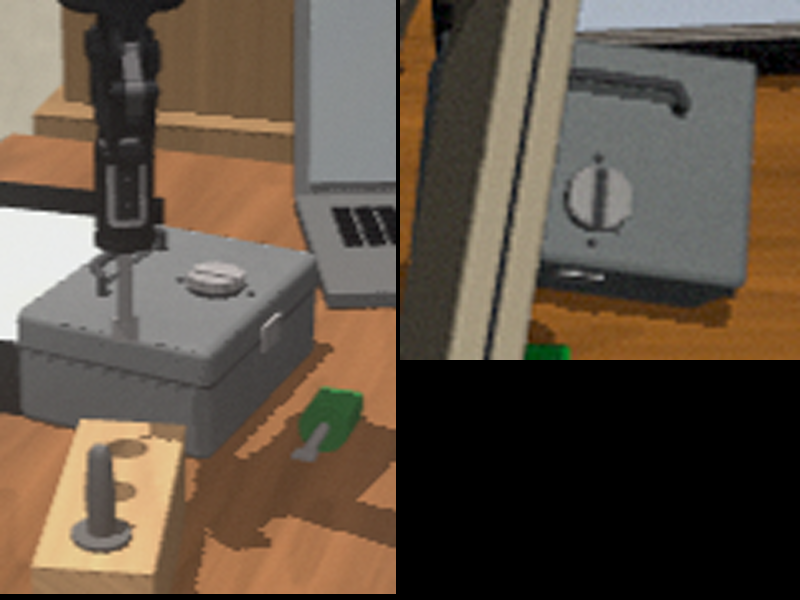

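The slot now appears along (600,165)-(601,225), almost in line with the dots (598,158)/(592,242). I'll check the remaining angle.

```bash
python3 - <<'E'
from h import *
im=snapshot("top")
k=6;g=np.arange(-32,32,1/k);X,Y=np.meshgrid(g,g)
def rect(z):
    q=proj("top",np.c_[(578.6-Y).ravel(),(-302.5-X).ravel(),np.full(X.size,z)]).astype(np.float32).reshape(*X.shape,2)
    return cv2.cvtColor(cv2.remap(im,q[...,0],q[...,1],2),6).astype(float)
def pca(w):
    C=np.cov(np.c_[-Y.ravel(),-X.ravel()].T,aweights=w.ravel());e,v=np.linalg.eigh(C);return np.degrees(np.arctan(v[1,1]/v[0,1])),e**.5
G=rect(102)
for r in(13,15,17):
    m=X**2+Y**2<r*r; print(r,pca(np.clip(np.median(G[m])-G-12,0,None)*m))
# dots at lid height
D=rect(90);r=np.hypot(X,Y);cs=[]
for s in(1,-1):
    m=(r>25)&(r<32)&(abs(X)<9)&(s*Y>0)
    w=np.clip(np.median(D[m])-D-15,0,None)*m; cs.append(((-Y*w).sum()/w.sum(),(-X*w).sum()/w.sum()))
print(cs); d=np.subtract(*cs); print("dots",np.degrees(np.arctan(d[1]/d[0])))
E
```

```text
13 (np.float64(-8.243910144038967), array([1.97009218, 7.33641986]))
15 (np.float64(-8.232344864195717), array([2.18168781, 8.57789165]))
17 (np.float64(-8.007648238839968), array([2.34410868, 9.75564432]))
[(np.float64(-27.894169171705318), np.float64(4.223049729230502)), (np.float64(29.391631496754023), np.float64(-4.15836140473174))]
dots -8.323812582834444
```

The slot is at -8.2° and the dots at -8.3°, so the lock is home. I'll put the driver back.

{"api": "drive_tool", "payload": {
  "plan": [0,-0.1,2.5,0,0,0,1.5,0,0,2.5,0,0,0,1.5,0,0,1.5,0,0,0,1.5,0,0,1.5,0,0,0,1.5,0,0,1.5,0,0,0,1.5,0,0,1.5,0,0,0,1.5,0,0,1.2,0,0,0,1.5,0,0,0,0,0,0,1.5]
}}

```text
time: 12.4
position: [566.4, -69.6, 128.9]
tool_rot: [-0.001, 0.973, 0.229, -0.002]
ft_force: [-1.2, 1.4, -1.2]
finger_gap: 21.4
grip_force: 59.4
```

{"api": "drive_tool", "payload": {
  "plan": [0,0,1,0,0,0,1.5,0,0,0.5,0,0,0,1.5,0,0,0.15,0,0,0,1.5,0,0,0,0,0,0,1.5,0,0,0,0,0,0,1.5]
}}

```text
time: 12.9
position: [568.0, -69.9, 115.2]
tool_rot: [0.0, 0.973, 0.229, 0.0]
ft_force: [-0.8, 0.6, -2.0]
finger_gap: 21.4
grip_force: 59.4
```

{"api": "drive_tool", "payload": {
  "plan": [0,0,0.1,0,0,0,1.5,0,0,0,0,0,0,1.5,0,0,0,0,0,0,5,0,0,0,0,0,0,8.54,0,0,0,0,0,0,8.54,0,0,0,0,0,0,8.54,0,0,0,0,0,0,8.54,0,0,0,0,0,0,8.54]
}}

```text
time: 13.7
position: [567.7, -69.8, 113.8]
tool_rot: [-0.0, 0.973, 0.229, 0.0]
ft_force: [-0.1, -0.4, 1.3]
finger_gap: 85.4
grip_force: 0.0
```

{"api": "drive_tool", "payload": {
  "plan": [0,0,-1,0,0,0,8.54,0,0,-2,0,0,0,8.54,0,0,-3,0,0,0,8.54,0,0,-3,0,0,0,8.54,0,0,-3,0,0,0,8.54,0,0,-2,0,0,0,8.54,0,0,0,0,0,0,8.54,0,0,0,0,0,0,8.54]
}}

```text
time: 14.5
position: [568.0, -69.9, 254.5]
tool_rot: [0.0, 0.973, 0.229, 0.001]
ft_force: [-1.3, 0.1, 0.6]
finger_gap: 85.0
grip_force: 0.0
```

```bash
python3 - <<'E'
from h import *
to(567.5,-71,113.5,26.7)
crop('side','s6',190,90,310,260,3.5)
E
```

```text
t 14.5 pos [568.  -69.9 254.5] ang 26.5 tilt 0.08 shift cm [-0.11  0.06 14.1 ] turn -0.2 F [-1.3  0.1  0.6] T [-0.02  0.01  0.02] gap 85.0 grip 0.0
```

View pics/s6.png

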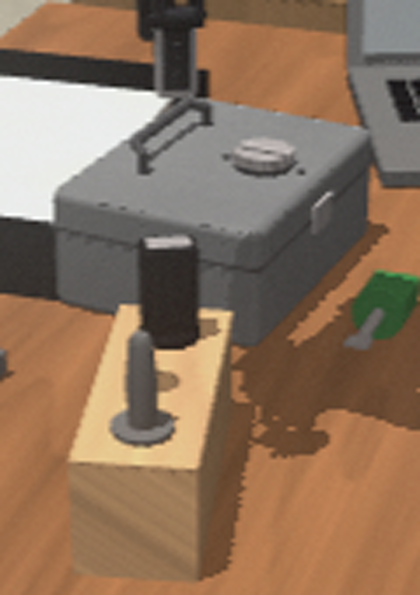

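The driver stands upright in its hole, with its top at full-image (237,159), the same as at the start. The gripper is clear.

```bash
python3 -c "
from cell import *
print(job_done())"
```

```text
the job is handed in; nothing more can be done
None
```

The cash box lock is turned home (slot within about 0.1° of the dots in the last measurement), the screwdriver is back upright in its original end hole and released, and the job is handed in; the hand-in gave no verdict.

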